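# Show the printed nozzle to the inspection camera

## Task

Pick the tall notched nozzle up off the red print bed and present it to the inspection camera: hold it in the air, upright with its flange at the bottom, the notch in its flange facing squarely into the lens, at the height of the lens and centred on it, with the notch 10 cm in front of the lens glass. Finish there, still holding it steady: do not put it down or let go. Leave the other prints, the scraper and the bottle where they lie, and do not bump the camera or its stand.

Things in the scene. Friction and masses are not known exactly. Their poses are not given: they have to be found in the camera images.
- nozzle: The tall notched nozzle: loose white plastic print, about 60 g, on the bed at any yaw. Square flange 72 x 72 x 8 mm at the bottom; centred on it a round upright neck, 30 mm diameter, its top 70 mm above the underside. Origin: centre of underside; z up the neck. A notch 20 mm wide, 20 mm deep, right through, is cut in the middle of the flange's +x side; the other sides are plain.
- notch (a point): The mouth of the notch: middle of the flange's +x edge, 36 mm along x from the nozzle's axis and 4 mm above its underside. Axes as the nozzle's.
- lens (a point): Centre of the inspection camera's front glass: grey camera 45 x 44 x 44 mm, barrel 40 mm diameter, 28 mm long, clamped level on a post. It looks level along its own -x; y is across the view, z up. Lens height (140 to 220 mm above the table), place and yaw differ each time.
- focus (a point): The point in the air straight in front of the lens, 100 mm from the glass, at lens height: where the notch is to be. Axes as the lens's, so the nozzle faces the lens when its yaw equals this yaw.
- bed: Red print bed plate 310 x 310 mm, 4 mm thick, fixed flat on the table, with a small tab in the middle of its +x side. Origin: centre of its underside; z up.
- stand: The camera's fixed stand: dark foot 120 x 100 x 12 mm and steel post 18 mm thick, 308 mm tall. Origin: under the foot's centre, 70 mm behind the glass; the foot's front edge lies 10 mm behind the glass, the post 90 mm behind it. The camera looks along -x.
- adapter: Bystander: a white print on the bed with a round flange 60 mm in diameter and 8 mm thick, no notch, and a thick low neck 40 mm in diameter, 40 mm tall in all. Loose. Origin: centre of the underside. It and the nozzle stand about 15 cm apart on the near half of the bed, either way round.
- headband: Bystander: a white printed visor headband on the far half of the bed, two bows about 160 mm across and 120 mm deep, 4 mm thick and 20 mm tall. Loose. Origin: centre of the outer bow's half circle (radius 80 mm), at the underside; the bow bulges to its +x.
- scraper: Bystander: a flat scraper with a handle, 200 mm long, lying on the table left of the bed. Loose.
- bottle: Bystander: a bottle 60 mm in diameter, 150 mm tall, standing on the table at the far left. Loose. Origin: centre of the underside.
Not all that is in view belongs to the job. What is shaped like the nozzle but green is not meant.

How it is judged:
On the way:
1. the nozzle is lifted clear of the bed in the fingers (height (world z) of nozzle above 0.04 m and contact force between the fingers and nozzle above 1 N and contact force between nozzle and bed below 0.05 N), for 0.2 s.
At the end, for the whole second after the job is handed in: The nozzle is held in the fingers alone, still, upright within 0.15 rad with its flange down; its notch faces the lens within 0.2 rad, and the notch's mouth is 100 mm in front of the glass within 20 mm, and within 15 mm of the lens axis sideways and in height (x of notch in the frame of lens between -0.12 and -0.08 m and y of notch in the frame of lens between -0.015 and 0.015 m and z of notch in the frame of lens between -0.015 and 0.015 m and x of nozzle in the frame of lens below -0.1 m and angle between the x axis of nozzle and the x axis of lens, either way round below 0.2 rad and angle between nozzle's own z axis and vertical below 0.15 rad and height (world z) of nozzle above 0.1 m and contact force between the fingers and nozzle above 1 N and contact force between nozzle and stand below 0.05 N and contact force between nozzle and bed below 0.05 N and contact force between nozzle and adapter below 0.05 N and contact force between nozzle and headband below 0.05 N and contact force between nozzle and bottle below 0.05 N and contact force between nozzle and scraper below 0.05 N and linear speed of nozzle below 0.02 m/s and angular speed of nozzle below 0.2 rad/s); the arm keeps its last pose, push and grip.
It fails at once if another print, the scraper or the bottle is moved more than 15 mm (distance of any of adapter, headband, scraper, bottle from where it was at the start of the episode above 0.015 m).
It fails at once if the camera or its stand is bumped (contact force between any of the arm, the fingers, nozzle and stand above 2 N or distance of lens from where it was at the start of the episode above 0.01 m).
It also fails if it takes over 38 s, if anything falls off the work surface, if the arm or the gripper's body presses on something with over 40 N, if the wrist force passes 120 N, or if a joint passes its speed limit or range.

## Robot

A 7-joint arm with a two-finger parallel gripper is mounted at the origin on the work surface. World frame = base frame: x ahead of the robot, y to its left, z up, the work surface at z = 0. Lengths are in m, angles in rad, forces in N, time in s.
With the tool pointing down it reaches from about 0.425 to 0.95 m from the base axis. Payload 4.7 kg.
Tool frame: the origin (TCP) lies midway between the tips of the shut fingers; the grasp point (between the pads) lies 19 mm behind it; z points along the fingers, y is the direction in which the jaws open and shut (so a half turn about z gives the same grasp; the last joint's range is limited). The gripper opens to 85 mm and grips with 20 to 120 N. Pads are 22 mm wide; open, the fingers measure 114 mm over their backs; the gripper's body (76 mm by 85 mm) begins 54 mm behind the grasp point. The pads swing forward as they close: fully open they stand 13 mm farther back than shut.
Start: joints at [-1.316, 0.469, -0.049, 1.532, 0.024, 1.141, -0.082], TCP at [0.189, 0.648, 0.231] pointing down, gripper open.
Joint ranges: [-2.59, 2.59], [-0.33, 1.99], [-1.39, 1.29], [0.1, 2.45], [-1.04, 4.18], [0.21, 1.99], [-2.66, 2.66]. Speed limits (rad/s): [2.57, 2.57, 3.14, 3.14, 3.14, 3.14, 3.14].

## Interface

Orientations are given as a 3x3 rotation matrix whose columns are the frame's x, y, z axes.
In Python, from station import robot, snapshot, camera_info gives the robot as it stands. Calls block until the motion is done:
- robot.reach(position, orientation): joint-space move of the TCP to a pose.
- robot.servo_line(position, rot=None, vel=0.15, threshold=None): straight line of the TCP; rot=None keeps the orientation; vel is the mean speed in m/s. With threshold (N) it stops when the force on the tool has changed by that much, and returns True; else False.
- robot.goto_joints(angles): joint-space move.
- robot.grip(opening, f_grip=None): finger opening in m; f_grip is the grip in N (None keeps the last); returns when the fingers have stopped.
- robot.sleep(seconds).
- robot.inverse_kinematics(position, orientation): joint angles nearest the present ones, or None.
- robot.read_state(): the state.
- snapshot(name): name is "side" or "top"; returns the picture (384x512x3 uint8, red, green, blue); there is no depth.
- camera_info(name): a dict with "fx", "fy", "cx", "cy" (pixels), "position" and "attitude" of the camera in the world. Camera axes: x right, y down, z forward; pixel columns grow to the right and rows downward; lengths in m; the calibration is good to about 2 mm. A picture is of the moment at which its call begins. camera_info takes no time and is no camera call.
A pose or a line that the arm cannot do raises robot.Unreachable and nothing moves.
- robot.job_done(): hands the job in, once; it reports no verdict.
The state is a dict: "t": time; "joints": joint angles; "dq": joint speeds; "tau": joint torques, N m; "eef_pos": TCP position; "tcp_rot": TCP orientation; "contact_force": force on the tool from outside, world axes, zero at the start; "wrist_torque": the same for the moment, N m; "opening": finger opening in m.
Only numpy, scipy, OpenCV 4.12 (cv2) and the standard library are available. Lean on these libraries where they do the work, as an engineer would, in place of code of your own. Each camera call takes 0.05 s, during which the arm holds its last target. There are 200 camera calls.

## Working session

There is one attempt and no reset: what is moved stays moved. The work goes in short steps, each a Python script; the robot and the scene stay as the last script left them, time stands still between calls to the robot, and variables do not carry over. Pictures are saved under pics/ and viewed, about 8 in all and at most 12, crops included, and the job is handed in when it is done.

```bash
mkdir -p pics; ls; python3 - <<'E'
from station import robot, snapshot, camera_info
import cv2
for n in("top","side"):
    im=snapshot(n); cv2.imwrite(f"pics/{n}0.png",im[:,:,::-1]); print(n,camera_info(n))
print(robot.read_state()["t"])
E
```

```text
pics
top {'fx': 441.772930138329, 'fy': 441.772930138329, 'cx': 255.95034735103428, 'cy': 195.5086482898993, 'position': array([0.21655057, 0.04834389, 1.51847898]), 'attitude': array([[-0.03462962, -0.9784334 ,  0.20363909],
       [-0.99939832,  0.03350649, -0.00896152],
       [ 0.00194502, -0.2038269 , -0.97900501]])}
side {'fx': 350.15651910040964, 'fy': 350.15651910040964, 'cx': 255.93123706382127, 'cy': 193.60719951380585, 'position': array([0.3772292 , 0.68909567, 0.78913282]), 'attitude': array([[-0.96898083, -0.18553937,  0.16325225],
       [-0.24661195,  0.6829362 , -0.6875905 ],
       [ 0.01608423, -0.70652197, -0.70750831]])}
0.1
```

View pics/top0.png

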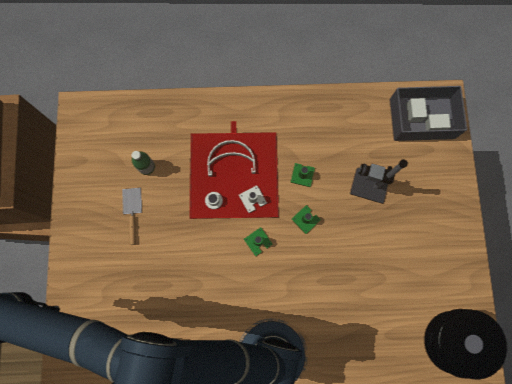

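View pics/side0.png

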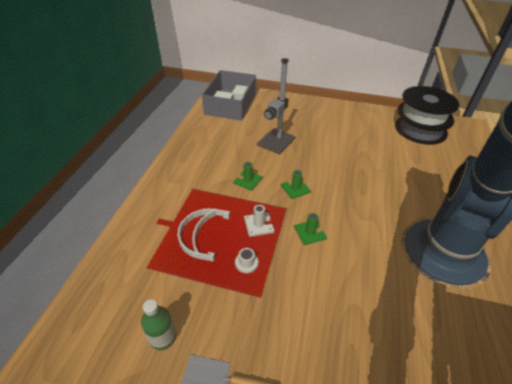

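The white object at top (253,198) / side (259,220) has a square flange and a tall neck, so it fits the nozzle. The white one at top (213,200) is round and low, so it's the adapter. The three notched prints at top (303,174), (306,219) and (258,241) are green, so they're decoys. The inspection camera is at top (372,182) / side (275,110). I'll confirm in an enlarged crop.

```bash
python3 - <<'E'
import cv2,numpy as np
t=cv2.imread("pics/top0.png");s=cv2.imread("pics/side0.png")
def c(im,x,y,w,h,W,H): return cv2.resize(im[y:y+h,x:x+w],(W,H),interpolation=cv2.INTER_CUBIC)
a=np.hstack([c(t,234,180,40,30,400,300),c(t,340,152,72,54,400,300)])
b=np.hstack([c(s,234,200,48,36,400,300),c(s,240,54,76,102,400,300)[:, :]])
b=np.hstack([c(s,234,200,48,36,400,300),c(s,250,90,64,48,400,300)])
cv2.imwrite("pics/crop0.png",np.vstack([a,b]))
E
```

```text
(no output)
```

View pics/crop0.png

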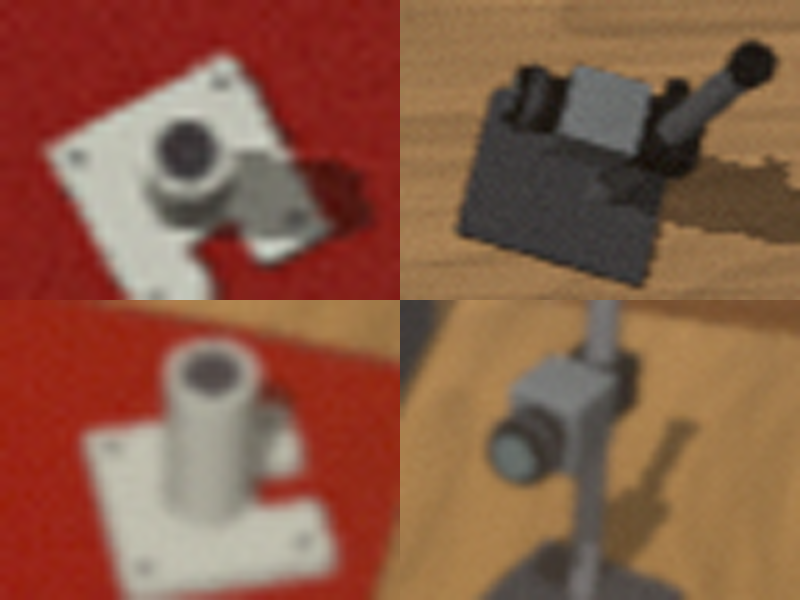

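The crops confirm it. The white square flange has a notch at its lower-right edge in the top view, around (254.5,206). The lens glass is at side (268,115), with the post behind it. Next I'll fit both poses to the picked points.

```bash
cat > h.py <<'E'
import numpy as np, cv2
from station import robot, snapshot, camera_info
from scipy.optimize import least_squares
def proj(n,P):
    c=camera_info(n); q=(np.atleast_2d(P)-c["position"])@c["attitude"]
    return np.c_[c["fx"]*q[:,0]/q[:,2]+c["cx"],c["fy"]*q[:,1]/q[:,2]+c["cy"]]
def Rz(a): c,s=np.cos(a),np.sin(a); return np.array([[c,-s,0],[s,c,0],[0,0,1]])
def pt(x,y,z,yaw,p): return Rz(yaw)@np.array(p)+[x,y,z]
def full(pts,off,s): return [(n if 0 else (off[0]+(x+.5)/s-.5, off[1]+(y+.5)/s-.5)) for n,x,y in [(0,*p) for p in pts]]
E
python3 - <<'E'
from h import *
T=lambda *p: full([p],(234,180),10)[0]
S=lambda *p: full([p],(234,200),8.333)[0]
e=.036
# corner names in nozzle frame found by trying yaw starts
obs=[("top",T(44,150),(-e,e,.008)),("top",T(228,55),(-e,-e,.008)),("top",T(187,150),(0,0,.07)),
     ("side",S(83,133),(-e,-e,.008)),("side",S(337,270),(e,e,.008)),("side",S(211,72),(0,0,.07)),("top",T(328,232),(e,-e,.008))]
# image top: up=+x,left=+y. notch down-right => far corners: left one & top one
f=lambda v:np.concatenate([proj(n,pt(v[0],v[1],.004,v[2],p))[0]-o for n,o,p in obs])
for y0 in(-2.8,-2.,):
    r=least_squares(f,[.5,.05,y0],loss="soft_l1"); print("nozzle",r.x.round(4),r.cost.round(2)); print(f(r.x).reshape(-1,2).round(1).tolist())
T=lambda *p: full([p],(340,152),5.556)[0]
S=lambda *p: full([p],(250,90),6.25)[0]
# frame: lens xy at z=0, x axis pointing backwards? camera looks along -x so body is at +x
obs=[("top",T(58,234),(.01,.05,.012),0),("top",T(243,287),(.13,.05,.012),0),
 ("top",T(352,62),(.09,0,.308),0),("side",(284.5,60),(.09,0,.308),0),
 ("top",T(175,67),(.028,-.022,.022),1),("top",T(250,85),(.073,-.022,.022),1),("top",T(240,155),(.073,.022,.022),1),("top",T(162,135),(.028,.022,.022),1),
 ("side",S(115,155),(0,0,0),1)]
def g(v,):
    return np.concatenate([proj(n,pt(v[0],v[1],v[3]*k,v[2],p))[0]-o for n,o,p,k in obs])
for sg in(1,-1):
    if sg<0: obs=[(n,o,(p[0],-p[1],p[2]),k) for n,o,p,k in obs]
    r=least_squares(g,[.55,-.3,-1.5,.18],loss="soft_l1"); print("lens",r.x.round(4),r.cost.round(2)); print(g(r.x).reshape(-1,2).round(1).tolist())
E
```

```text
nozzle [ 0.5198  0.0477 -4.2126] 69.78
[[28.5, 7.5], [-0.4, -0.4], [-0.1, 0.3], [0.1, 0.4], [-0.0, -2.0], [0.1, 0.1], [-28.2, -7.8]]
nozzle [ 0.5198  0.0477 -4.2126] 69.78
[[28.5, 7.5], [-0.4, -0.4], [-0.1, 0.3], [0.1, 0.4], [-0.0, -2.0], [0.1, 0.1], [-28.2, -7.8]]
lens [ 0.5437 -0.2914 -1.5281  0.1636] 106.47
[[0.1, -19.2], [0.6, -31.3], [-0.8, 0.6], [0.3, -0.4], [-0.6, 18.8], [0.3, 14.5], [0.1, -11.8], [-0.1, -7.1], [9.5, 0.1]]
lens [ 0.5754 -0.2978 -1.8729  0.154 ] 1.23
[[-0.3, 0.1], [0.1, -0.5], [-0.0, 0.2], [0.2, -0.8], [0.2, -0.7], [0.7, -0.2], [-0.4, 0.2], [-0.5, 0.2], [0.4, 0.2]]
```

```bash
python3 - <<'E'
from h import *
T=lambda *p: full([p],(234,180),10)[0]
S=lambda *p: full([p],(234,200),8.333)[0]
e=.036
obs=[("top",T(44,150),(-e,-e,.008)),("top",T(228,55),(-e,e,.008)),("top",T(187,150),(0,0,.07)),
     ("side",S(83,133),(-e,e,.008)),("side",S(337,270),(e,-e,.008)),("side",S(211,72),(0,0,.07)),("top",T(328,232),(e,e,.008))]
f=lambda v:np.concatenate([proj(n,pt(v[0],v[1],.004,v[2],p))[0]-o for n,o,p in obs])
r=least_squares(f,[.5,.05,-2.7],loss="soft_l1"); print("nozzle",r.x.round(4),r.cost.round(2)); print(f(r.x).reshape(-1,2).round(1).tolist())
nx,ny,nyaw=r.x
lx,ly,lyaw,lh=.5754,-.2978,-1.8729,.154
ax=pt(lx,ly,0,lyaw,(-.136,0,0)); print("target axis",ax)
def rot(a): # tool z down, tool y at yaw a
    y=np.array([np.cos(a),np.sin(a),0]);z=np.array([0,0,-1.]);return np.c_[np.cross(y,z),y,z]
print(robot.read_state()["tcp_rot"].round(3).tolist())
d=lyaw-nyaw;print("turn",d)
for a in np.arange(0,2*np.pi,np.pi/6):
    q1=robot.inverse_kinematics([nx,ny,.030],rot(a)); q0=robot.inverse_kinematics([nx,ny,.2],rot(a))
    q2=robot.inverse_kinematics([ax[0],ax[1],lh+.022],rot(a+d))
    print(round(a,2),*[None if q is None else np.round(q,2).tolist() for q in(q0,q1,q2)])
E
```

```text
nozzle [ 0.5196  0.0484 -2.6852] 1.06
[[0.1, -0.2], [-0.0, -0.2], [-0.3, 0.3], [0.5, 0.1], [-0.4, -1.3], [0.1, 0.3], [-0.3, -0.0]]
target axis [ 0.61586398 -0.16795907  0.        ]
[[-0.96, 0.28, -0.0], [0.28, 0.96, -0.002], [-0.0, -0.002, -1.0]]
turn 0.8123310120550236
0.0 [-0.64, 0.27, 0.56, 1.96, -0.18, 0.96, 0.01] [-0.48, 0.52, 0.39, 2.08, -0.34, 0.6, 0.15] [-0.37, 0.58, 0.84, 1.72, -0.48, 1.06, 1.44]
0.52 [-0.59, 0.27, 0.5, 1.95, -0.15, 0.96, 0.51] [-0.43, 0.51, 0.33, 2.08, -0.29, 0.59, 0.62] [-0.27, 0.52, 0.67, 1.71, -0.37, 1.03, 1.86]
1.05 [-0.54, 0.26, 0.44, 1.95, -0.13, 0.96, 1.01] [-0.37, 0.5, 0.25, 2.07, -0.22, 0.59, 1.08] [-0.2, 0.5, 0.56, 1.71, -0.31, 1.02, 2.33]
1.57 [-0.49, 0.26, 0.38, 1.95, -0.12, 0.96, 1.52] [-0.31, 0.5, 0.17, 2.07, -0.15, 0.58, 1.54] [0.86, 0.66, -0.99, 1.65, 0.6, 1.16, 2.1]
2.09 [-0.43, 0.25, 0.3, 1.95, -0.09, 0.96, 2.01] [-0.25, 0.5, 0.09, 2.07, -0.08, 0.58, 2.0] [-0.51, 0.7, 1.11, 1.73, -0.68, 1.16, -2.57]
2.62 [-0.33, 0.25, 0.18, 1.94, -0.06, 0.96, 2.5] [-0.14, 0.5, -0.04, 2.06, 0.03, 0.59, 2.41] [-0.51, 0.7, 1.11, 1.73, -0.68, 1.16, -2.05]
3.14 [0.71, 0.5, -1.17, 1.89, 0.52, 1.1, 2.48] [0.66, 0.86, -1.18, 2.02, 0.99, 1.0, 2.11] [-0.51, 0.7, 1.11, 1.73, -0.68, 1.16, -1.53]
3.67 [-1.03, 0.42, 1.12, 1.97, -0.45, 1.02, -2.32] [-0.94, 0.81, 1.1, 2.1, -0.98, 0.89, -1.86] [-0.51, 0.71, 1.13, 1.73, -0.7, 1.16, -0.99]
4.19 [-1.03, 0.42, 1.12, 1.97, -0.45, 1.02, -1.79] [-0.94, 0.81, 1.1, 2.1, -0.98, 0.89, -1.34] [-0.49, 0.68, 1.07, 1.73, -0.65, 1.14, -0.5]
4.71 [-0.84, 0.32, 0.83, 1.97, -0.29, 0.98, -1.44] [-0.62, 0.56, 0.59, 2.09, -0.52, 0.64, -1.25] [-0.47, 0.65, 1.02, 1.73, -0.61, 1.12, -0.02]
5.24 [-0.74, 0.29, 0.69, 1.96, -0.22, 0.97, -0.99] [-0.57, 0.54, 0.52, 2.09, -0.46, 0.62, -0.79] [-0.43, 0.62, 0.95, 1.72, -0.56, 1.1, 0.46]
5.76 [-0.68, 0.28, 0.62, 1.96, -0.2, 0.96, -0.49] [-0.53, 0.53, 0.46, 2.08, -0.4, 0.61, -0.32] [-0.43, 0.61, 0.94, 1.72, -0.55, 1.09, 0.98]
```

Both fits are within about 1 px. The nozzle is at (0.520, 0.048) with yaw −2.685, and the lens is at (0.575, −0.298, 0.154) with yaw −1.873. Next is the grasp and lift.

```bash
cat >> h.py <<'E'
N=np.array([.5196,.0484]); NY=-2.6852; L=(.5754,-.2978); LY=-1.8729; LH=.154
D=LY-NY; A=5.24
def rot(a):
    y=np.array([np.cos(a),np.sin(a),0]);z=np.array([0,0,-1.]);return np.c_[np.cross(y,z),y,z]
AX=pt(*L,LH,LY,(-.136,0,0))[:2]
def st():
    s=robot.read_state(); print("t",round(s["t"],2),"pos",s["eef_pos"].round(4),"open",round(float(s["opening"]),4),"F",np.round(s["contact_force"],1))
E
python3 - <<'E'
from h import *
robot.servo_line([.189,.648,.34],vel=.2)
robot.reach([*N,.25],rot(A)); st()
robot.servo_line([*N,.030],vel=.15); st()
robot.grip(0.0,40); st()
robot.servo_line([*N,.22],vel=.12); robot.sleep(.3); st()
for n in("top","side"): cv2.imwrite(f"pics/{n}1.png",snapshot(n)[:,:,::-1])
t=cv2.imread("pics/top1.png");s=cv2.imread("pics/side1.png")
cv2.imwrite("pics/c1.png",np.hstack([cv2.resize(i,(400,600),interpolation=3) for i in(t[130:280,205:305],s[120:270,210:310])]))
E
```

```text
t 3.24 pos [0.5198 0.0497 0.25  ] open 0.0855 F [ 0.7  0.1 -0.9]
t 4.86 pos [0.5202 0.0484 0.0307] open 0.0855 F [-0.1 -0.4  0.6]
t 5.41 pos [0.5199 0.0484 0.0304] open 0.0289 F [-0.5 -0.1  3.3]
t 7.44 pos [0.5195 0.0483 0.2198] open 0.0288 F [ 0.6 -0.8 -1.4]
```

View pics/c1.png

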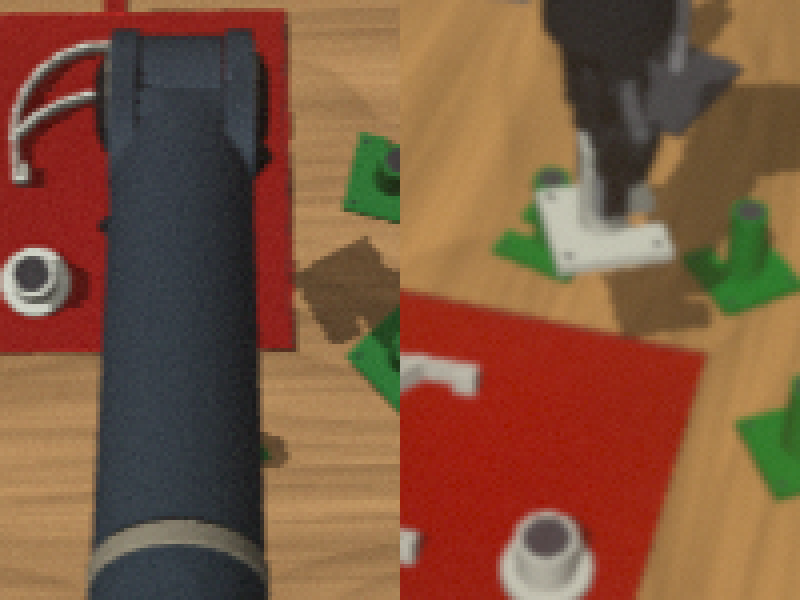

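The nozzle is held with the flange down: side crop shows it level around (605,230), i.e. full-image (261,178), and the bed is clear below. The adapter and headband haven't moved. Next I'll carry it to the focus.

```bash
python3 - <<'E'
from h import *
robot.reach([*AX,.26],rot(A+D)); st()
robot.servo_line([*AX,LH+.0224],vel=.1); robot.sleep(.5); st()
for n in("top","side"): cv2.imwrite(f"pics/{n}2.png",snapshot(n)[:,:,::-1])
t=cv2.imread("pics/top2.png");s=cv2.imread("pics/side2.png")
print(proj("side",[*AX,LH]),proj("side",[*L,LH]))
cv2.imwrite("pics/c2.png",np.hstack([cv2.resize(t[110:260,280:380],(400,600),interpolation=3),cv2.resize(s[80:155,240:290],(400,600),interpolation=3)]))
E
```

```text
t 8.65 pos [ 0.6158 -0.1667  0.2596] open 0.029 F [-1.  -0.  -0.4]
t 10.13 pos [ 0.6159 -0.168   0.1765] open 0.0292 F [1.1 0.5 0.1]
[[246.15454031 134.84132293]] [[268.34685686 114.53410994]]
```

View pics/c2.png

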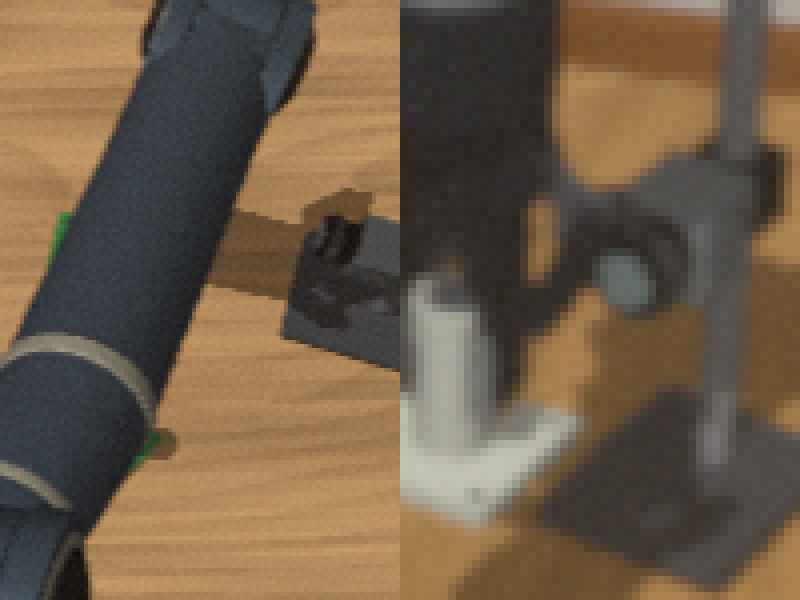

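The flange is just left of and below the lens in the side view, and the clearances look fine. Next I'll overlay the intended nozzle pose on the side picture and measure any offset.

```bash
python3 - <<'E'
from h import *
s=cv2.imread("pics/side2.png"); x0,y0,k=200,85,8
c=cv2.resize(s[y0:y0+75,x0:x0+100],None,fx=k,fy=k,interpolation=3)
e=.036
out=[(e,.01),(e,e),(-e,e),(-e,-e),(e,-e),(e,-.01),(.016,-.01),(.016,.01)]
P=np.array([pt(*AX,LH-.004,LY,(a,b,.008)) for a,b in out])
q=proj("side",P); print(dict(zip(map(str,out),q.round(1).tolist())))
d=((q-[x0,y0]+.5)*k-.5)
cv2.polylines(c,[d.round().astype(int)],True,(0,0,255),1)
g=((proj("side",[[*L,LH]])-[x0,y0]+.5)*k-.5)[0].astype(int); cv2.circle(c,tuple(map(int,g)),4,(0,0,255),-1)
cv2.imwrite("pics/c3.png",c)
E
```

```text
{'(0.036, 0.01)': [249.7, 127.1], '(0.036, 0.036)': [242.7, 124.5], '(-0.036, 0.036)': [229.8, 135.8], '(-0.036, -0.036)': [249.8, 143.6], '(0.036, -0.036)': [262.2, 131.7], '(0.036, -0.01)': [255.1, 129.1], '(0.016, -0.01)': [251.7, 132.2], '(0.016, 0.01)': [246.2, 130.2]}
```

View pics/c3.png

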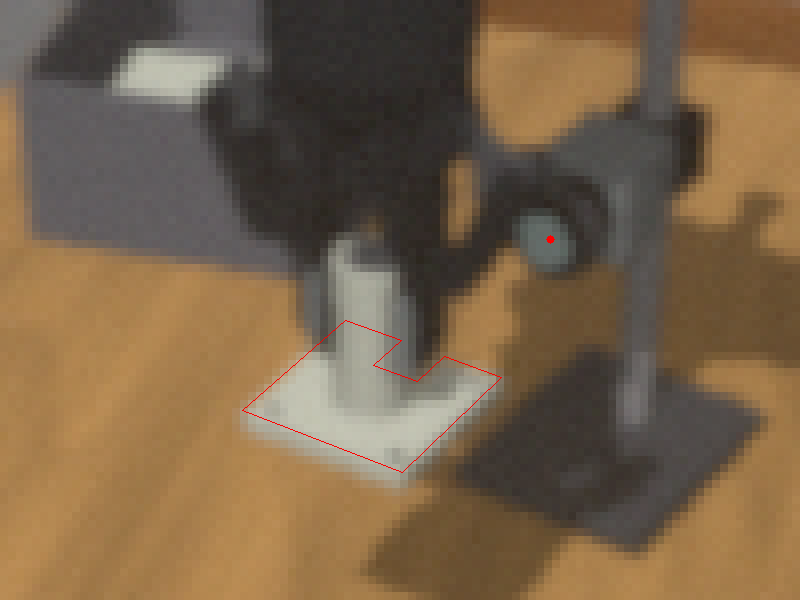

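The predicted outline matches the held flange to within about 1 px (about 3 mm): corners at image (229.8,135.8), (249.8,143.6) and (262.2,131.7). The lens point is on the glass at (268,114.5). The nozzle is upright and clear of the stand, so I'll hand it in.

```bash
python3 - <<'E'
from h import *
robot.sleep(.3); st(); print(np.abs(robot.read_state()["dq"]).max()); robot.job_done()
E
```

```text
t 10.53 pos [ 0.6159 -0.168   0.1764] open 0.0292 F [ 0.2 -0.8 -0.2]
0.0019831477325939436
the job is handed in; nothing more can be done
```

I picked the white notched nozzle up by its neck with a 40 N grip and carried it to the inspection camera. I handed the job in at about 10.5 s, with the arm still holding the nozzle; no verdict was reported.

- **Position:** in the side view, the outline predicted for the target pose matched the visible flange corners to about 1 px (about 3 mm). The nozzle looks upright, with the notch facing the lens. Most of the notch edge itself was hidden behind the neck and a finger.
- **Steadiness:** the arm was still (joint speeds at most 0.002 rad/s) and the fingers were closed on the neck at 29 mm. Tool force stayed under about 1 N, and nothing in the picture touched the stand.
- **Not checked:** the forearm covered the nozzle in the top view, so the final pose rests on the side view and the lens fit, whose residuals were all under 1 px. The adapter and the visible part of the headband showed no movement after the lift. I did not check the scraper or bottle again, but the arm was raised to 0.34 m before swinging past the bottle.

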